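# Latch the phone-case work holder onto its ball stand

### The job

Set up the coating station for the next phone case: pick up the work holder by its grip block and lower it, without dropping it, over the stand with the LARGE ball, until its plate lies flat on the stand's base. Then press the holder's latch lever fully down. It may face any way.

Things in the scene. Friction and masses are not known exactly. Their poses are not given: they have to be found in the camera images.
- holder: 0.5-0.8 kg: aluminium plate 160 (x) x 110 (y) x 8 mm; on it a steel bell (top 48 mm up) and a black grip block 34 (x) x 30 (y) mm, 48 to 90 mm up; grip it across y. Under the bell a socket: mouth radius 28 mm narrowing to 19 mm, self-centring, 43 mm deep. Origin: centre of the plate's underside, on the socket axis; z up, +x to the lever. Starts flat on the table. Seated: 23 mm below ball centre.
- latch (a joint): Latch lever angle, rad: 0 raised (40 degrees above level, pointing outwards to the holder's +x), 0.70 fully down (level, at its stop). Starts at 0 to 0.15; stiff (2 to 3 N at the pad), stays where left. Hinge parallel to the holder's y, 40 mm along +x from the socket axis and 40 mm above the plate's underside; 73 mm from hinge to tip.
- lever_pad (a point): Top of the lever's dark flat pad (38 x 32 mm), 55 mm from the hinge: press here from above. Raised it is about 79 mm along the holder's +x from the socket axis and 79 mm above the plate's underside; fully down 95 mm and 45 mm. The stand's disc carries the plate out to 70 mm from the axis: press with at most 15 N or the holder may tip.
- ball (a point): Centre of the large steel ball, 34 mm in diameter, 45 mm above the table, on a neck 18 mm thick on a fixed dark steel disc 140 mm wide and 22 mm high. Ball top 62 mm above the table. Another stand (not listed) has the same disc and height but only an 18 mm ball: not that one.
Things that resemble listed ones, but are neither listed nor needed, are in the scene too. There is more than one size of the holder; the job needs the middle-sized.

How it is judged:
By the outcome, as a careful person would: the job done as asked, in the order asked, and still so for the second after the job is handed in, with the robot touching nothing.
It also fails if it takes over 48 s, if anything falls off the work surface, if the arm or the gripper's body presses on something with over 40 N, if the wrist force passes 120 N, or if a joint passes its speed limit or range.

### The arm

A 6-joint arm with a two-finger parallel gripper is mounted at the origin on the work surface. World frame = base frame: x ahead of the robot, y to its left, z up, the work surface at z = 0. Lengths are in mm, angles in rad, forces in N, time in s.
With the tool pointing down it reaches from about 275 to 750 mm from the base axis. Payload 10.2 kg.
Tool frame: the origin (TCP) lies at the very end of the fingers, on their centre line; the grasp point (between the pads) lies behind it (ctrl.grasp_offset is the z of the grasp point in the tool frame, in mm); z points along the fingers, y is the direction in which the jaws open and shut (so a half turn about z gives the same grasp; the last joint's range is limited). The gripper opens to 85 mm and grips with 20 to 120 N. Pads are 22 mm wide; open, the fingers measure 114 mm over their backs; the gripper's body (76 mm by 85 mm) begins 54 mm behind the grasp point. The pads swing forward as they close: fully open they stand 13 mm farther back than shut.
Start: joints at [1.056, 0.313, 1.498, -0, 1.331, -0.223], TCP at [151.043, 502.809, 231.294] pointing down, gripper open.
Joint ranges: [-2.94, 2.94], [-0.97, 2.17], [0.19, 2.56], [-1.23, 4.37], [0.02, 3.11], [-2.88, 2.88]. Speed limits (rad/s): [2.39, 2.39, 3.01, 3.14, 3.14, 3.14].

### API

Orientations are given as a unit quaternion [w, x, y, z].
In Python, from rig import ctrl, capture, job gives the robot as it stands. The module is installed in compiled form; this text tells all that it offers.
- The arm moves only by the tool move_arm, never from a script. Its argument "series" is a list of rows, each a list of 7 numbers: the turn, a rotation vector about the tool's x, y, z in rad, then the shift along the tool's x, y, z in cm, then the opening, from 0 (shut) to 1 (fully open). A call has 1 to 5 rows; each row is the pose to reach, as a shift and turn from the pose measured when the call began, along the tool's axes at that moment; what a row does not reach only later rows make up. A row lasts 1/12 s, in which the tool goes at most 41.7 mm and 7.16 degrees, less where a joint would pass 70% of its speed; a pose out of reach is approached as far as the arm can. A call with a gripper value outside its range is refused whole. The fingers move at their own pace and stop on an object; "grip_force" is the grip in N (left out, the last holds). Time passes only in rows, so rows that repeat a pose let the fingers close. It gives the time, the measured TCP pose, the force and the opening at its end, in the units of the state.
- ctrl.sense(): the state, without advancing time (a new reading comes with each control period).
- capture(name): name is "scene" or "side" or "wrist"; returns a dict with "frame" (480x640x3 uint8, red, green, blue), "mtx" (3x3 intrinsics, pixels), "dist" ([k1, k2, p1, p2, k3] as OpenCV has them; the pictures are not rectified), "R" (3x3) and "t" (3): a world point X has camera coordinates R X + t. Camera axes: x right, y down, z forward; pixel columns grow to the right and rows downward; lengths in mm; the calibration is good to about 2 mm. A picture is of the moment at which its call begins. There is no depth.
- job.finish_job(): hands the job in, once; it reports no verdict.
The state is a dict: "time_s": time; "joints": joint angles; "dq": joint speeds; "tau": joint torques, N m; "eef_pos": TCP position; "ee_rot": TCP orientation; "force": force on the tool from outside, world axes, zero at the start; "wrist_torque": the same for the moment, N m; "grip_width": opening from 0.0 (shut) to 1.0 (fully open).
Only numpy, scipy, OpenCV 4.12 (cv2) and the standard library are available. Lean on these libraries where they do the work, as an engineer would, in place of code of your own. Each camera call takes 0.05 s, during which the arm holds its last target.

## Working session

There is one attempt and no reset: what is moved stays moved. The work goes in short steps, Python scripts to look and compute and a tool call to move; the robot and the scene stay as the last step left them, time stands still between calls to the robot, and variables do not carry over. Pictures are saved under pics/ and viewed, and the job is handed in when it is done.

Besides the shell and the picture viewer there is one more tool, called after "Call:" as name(argument=value, ...), one argument or row to a line, values as JSON. move_arm: Moves the arm, as the interface text tells. Its arguments: {"type":"object","properties":{"series":{"type":"array","items":{"type":"array","items":{"type":"number"}}},"grip_force":{"type":"number"}},"required":["series"]}

```bash
mkdir -p pics; cat > h.py <<'E'
import numpy as np, cv2
from rig import ctrl, capture, job
def snap(n,tag):
    c=capture(n); cv2.imwrite(f'pics/{tag}.png',c['frame'][:,:,::-1]); np.savez(f'pics/{tag}.npz',**{k:np.array(v) for k,v in c.items()}); return c
def load(tag): return dict(np.load(f'pics/{tag}.npz'))
def ray(c,uv):
    p=cv2.undistortPoints(np.array(uv,float).reshape(-1,1,2),c['mtx'],c['dist']).reshape(-1,2)
    d=np.c_[p,np.ones(len(p))]@c['R']; o=-c['R'].T@c['t']; return o,d/np.linalg.norm(d,axis=1)[:,None]
def plane(c,uv,z):
    o,d=ray(c,uv); return o+d*((z-o[2])/d[:,2])[:,None]
def tri(cs,uvs):
    A=np.zeros((3,3));b=np.zeros(3);L=[]
    for c,uv in zip(cs,uvs):
        o,d=ray(c,[uv]);P=np.eye(3)-np.outer(d[0],d[0]);A+=P;b+=P@o;L.append((P,o))
    X=np.linalg.solve(A,b); return X,[round(float(np.linalg.norm(P@(X-o))),1) for P,o in L]
def proj(c,X):
    return cv2.projectPoints(np.array(X,float).reshape(-1,1,3),cv2.Rodrigues(c['R'])[0],c['t'],c['mtx'],c['dist'])[0].reshape(-1,2)
E
python3 - <<'E'
from h import *
for n in ("scene","side","wrist"):
    c=snap(n,n+"0"); print(n,-c['R'].T@c['t'])
print(ctrl.sense(), ctrl.grasp_offset)
E
```

```text
scene [1129.20536384  141.74674316 1224.39714391]
side [  30.27122436 -757.55605627  551.77525673]
wrist [ 87.27316061 522.14776258 372.96781333]
{'time_s': 0.15, 'joints': array([ 1.05555727e+00,  3.13336327e-01,  1.49821691e+00,  4.14458403e-05,
        1.33098373e+00, -2.23371413e-01]), 'dq': array([-0.00142859,  0.00020135, -0.00312195, -0.00011095,  0.00120618,
        0.00214751]), 'tau': array([ 1.90278763e-03, -4.12365568e+01, -2.59794331e+01, -1.36950571e-04,
        3.24221946e-03,  5.26960832e-06]), 'eef_pos': array([150.96519981, 502.64838419, 230.87612041]), 'ee_rot': array([-1.89203829e-04,  1.45421251e-01,  9.89369717e-01, -4.33057822e-04]), 'force': array([-0.02850622, -0.51268407, -0.5604501 ]), 'wrist_torque': array([0.0075796 , 0.03257806, 0.04831609]), 'grip_width': 0.9996325708098296} -18.700000000000003
```

View pics/scene0.png

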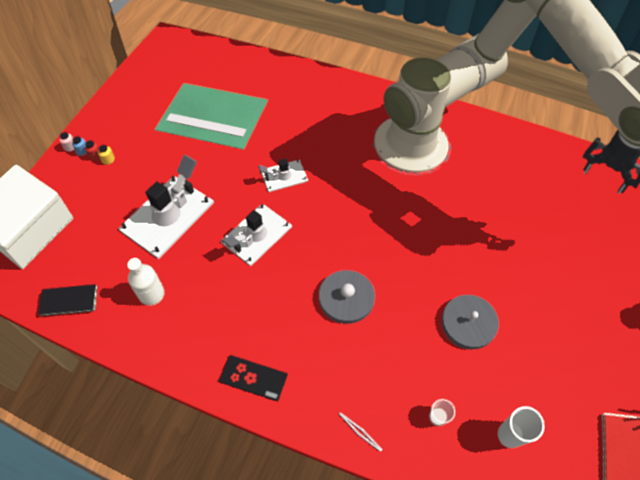

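View pics/side0.png

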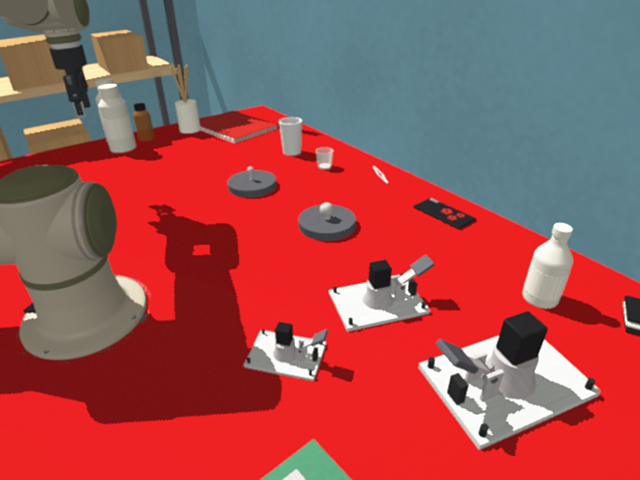

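View pics/wrist0.png

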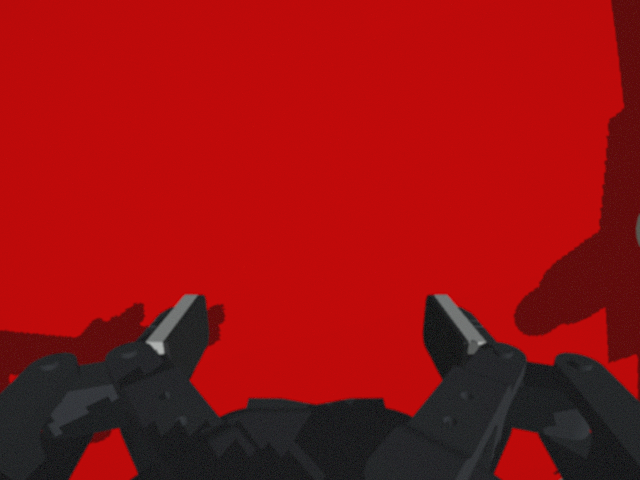

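The scene view shows three holders: large at (167,210), middle at (257,233) and small at (284,172). The large-ball stand is at (347,292) and the small-ball stand at (472,318). Next I'll zoom in and measure.

```bash
python3 - <<'E'
from h import *
a=load('scene0')['frame'][190:330,205:385,::-1]; b=load('side0')['frame'][190:340,290:450,::-1]
cv2.imwrite('pics/a.png',cv2.resize(a,None,fx=4.4,fy=4.2,interpolation=cv2.INTER_CUBIC)); cv2.imwrite('pics/b.png',cv2.resize(b,None,fx=4,fy=4,interpolation=cv2.INTER_CUBIC))
E
```

```text
(no output)
```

View pics/a.png

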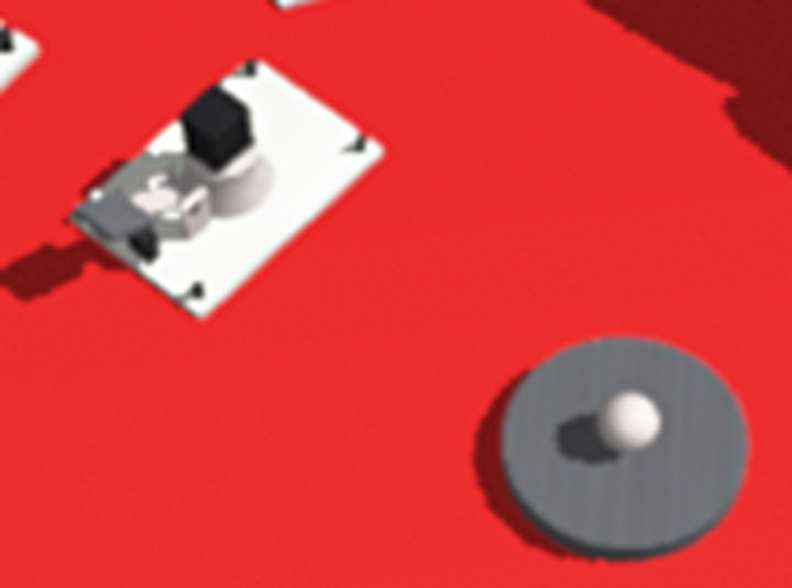

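View pics/b.png

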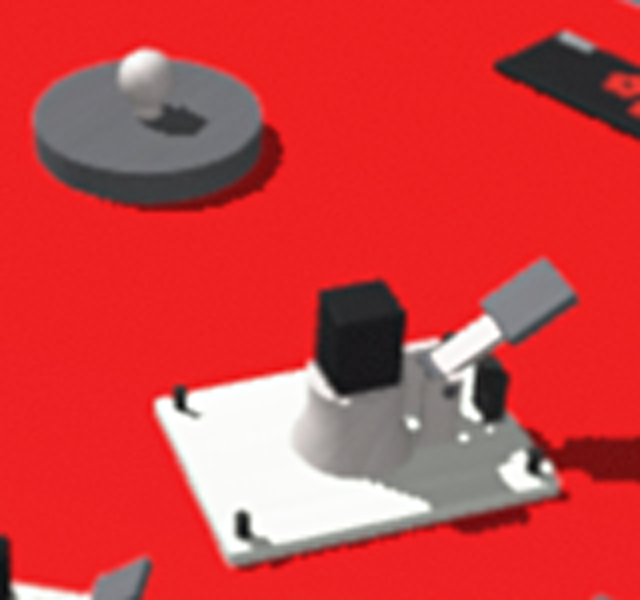

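```bash
python3 - <<'E'
from h import *
s=load('scene0');d=load('side0')
np.set_printoptions(precision=1,suppress=True)
print('ball',tri([s,d],[(348.2,290.2),(326.3,208.8)]))
print('blocktop',tri([s,d],[(254.1,216.4),(380.3,265.5)]))
S=plane(s,[(263.6,204.3),(292.5,225.7),(251.1,265.7)],8);D=plane(d,[(398.8,275),(328.8,290.5),(347,328.7),(430,312.5)],8)
print(S,D)
for q in(S,D): print(np.linalg.norm(np.diff(q,axis=0,append=q[:1]),axis=1), q.mean(0))
# disc outline ellipse
for c,(x0,x1,y0,y1) in ((s,(310,385,260,330)),(d,(290,362,198,245))):
    f=c['frame'].astype(int); m=((abs(f[...,0]-f[...,1])<25)).astype(np.uint8)
    mm=np.zeros_like(m);mm[y0:y1,x0:x1]=m[y0:y1,x0:x1]
    ys,xs=np.nonzero(mm);P=plane(c,np.c_[xs,ys],22);print(P.min(0),P.max(0))
    w=((f.min(2)>135)&(mm>0)).astype(np.uint8);ys,xs=np.nonzero(w);print(len(xs),xs.min(),xs.max(),ys.min(),ys.max(),xs.mean(),ys.mean())
E
```

```text
ball (array([560.3,  -3.3,  44.7]), [0.6, 0.6])
blocktop (array([ 473.4, -294.2,   85.8]), [0.5, 0.5])
[[ 382.4 -317.3    8. ]
 [ 417.5 -214.8    8. ]
 [ 570.9 -265.3    8. ]] [[ 555.9 -263.     8. ]
 [ 411.7 -219.7    8. ]
 [ 376.8 -323.1    8. ]
 [ 524.6 -378.6    8. ]]
[108.3 161.5 195.5] [ 457.  -265.8    8. ]
[150.5 109.1 157.8 119.7] [ 467.3 -296.1    8. ]
[495.1 -74.7  22. ] [637.6  62.   22. ]
131 343 354 283 296 348.68702290076334 289.3358778625954
[475.3 -98.9  22. ] [623.8  59.8  22. ]
84 319 331 203 211 324.57142857142856 207.03571428571428
```

Middle holder confirmed: its plate measures about 161 × 108 mm. It sits at about (475,-293), with its +x axis along (0.95,-0.31). I'll move over it, which needs almost no turn.

Call:
move_arm(
  series=[
    [0,0,0,-2.5,-3.1,0,1],
    [0,0,0,-5,-6.2,0,1],
    [0,0,0,-7.5,-9.3,0,1],
    [0,0,0,-10,-12.4,0,1],
    [0,0,0,-12.5,-15.5,0,1],
  ],
)

```text
time_s: 0.57
eef_pos: [226.0, 316.5, 230.8]
ee_rot: [-0.0, 0.145, 0.989, -0.001]
force: [1.1, 0.6, 0.5]
grip_width: 0.999
```

Call:
move_arm(
  series=[
    [0,0,0,-2.5,-3.1,0,1],
    [0,0,0,-5,-6.2,0,1],
    [0,0,0,-7.5,-9.3,0,1],
    [0,0,0,-10,-12.4,0,1],
    [0,0,0,-12.5,-15.5,0,1],
  ],
)

```text
time_s: 0.98
eef_pos: [301.3, 130.4, 231.0]
ee_rot: [0.0, 0.145, 0.989, -0.0]
force: [1.2, 0.5, 0.2]
grip_width: 1.002
```

Call:
move_arm(
  series=[
    [0,0,0,-2.5,-3.1,0,1],
    [0,0,0,-5,-6.2,0,1],
    [0,0,0,-7.5,-9.3,0,1],
    [0,0,0,-10,-12.4,0,1],
    [0,0,0,-12.5,-15.5,0,1],
  ],
)

```text
time_s: 1.4
eef_pos: [376.8, -56.1, 231.2]
ee_rot: [0.0, 0.145, 0.989, -0.0]
force: [0.5, 0.7, -0.4]
grip_width: 1.004
```

Call:
move_arm(
  series=[
    [0,0,0,-2.5,-3.1,0,1],
    [0,0,0,-5,-6.2,0,1],
    [0,0,0,-7.5,-9.3,0,1],
    [0,0,0,-10,-12.4,0,1],
    [0,0,0,-12.5,-15.5,0,1],
  ],
)

```text
time_s: 1.82
eef_pos: [452.2, -242.5, 231.1]
ee_rot: [0.0, 0.145, 0.989, -0.0]
force: [0.9, 0.5, 0.1]
grip_width: 1.0
```

```bash
python3 - <<'E'
from h import *
c=snap('wrist','w1'); print(-c['R'].T@c['t'],c['R'])
E
```

```text
[ 388.50317774 -222.98166076  373.26125499] [[ 2.88349777e-01  9.57525050e-01 -4.28925967e-04]
 [ 9.23249734e-01 -2.77909248e-01  2.65285464e-01]
 [ 2.53898275e-01 -7.68910102e-02 -9.64169818e-01]]
```

View pics/w1.png

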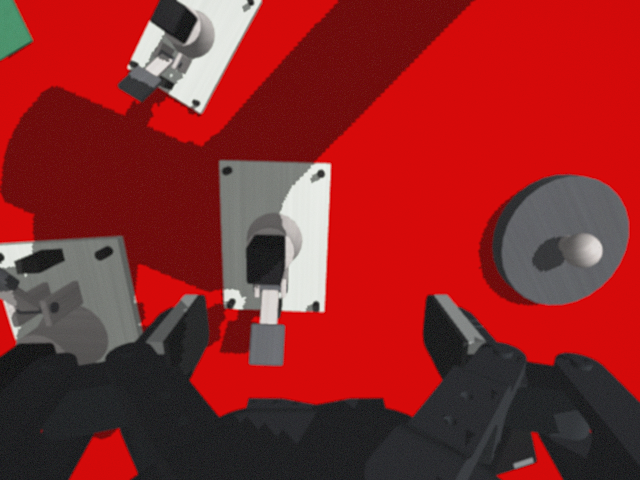

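The wrist view shows the middle holder's plate corners at about (220,160), (331,163), (325,312) and (223,311). Its block is at (266,260), the pad at (267,345), and the large ball at (582,250). I'll refine these.

```bash
python3 - <<'E'
from h import *
np.set_printoptions(precision=1,suppress=True)
c=load('w1');f=c['frame'][:,:,::-1]
cv2.imwrite('pics/c.png',cv2.resize(f[150:370,200:350],None,fx=3.5,fy=2.7,interpolation=cv2.INTER_CUBIC)[:600])
P=plane(c,[(220,160),(331,163),(325,312),(223,311)],8);print(P,P.mean(0),np.linalg.norm(np.diff(P,axis=0,append=P[:1]),axis=1))
for a,b in((0,1),(1,2),(3,2),(0,3)): v=P[b]-P[a];print(np.degrees(np.arctan2(v[1],v[0])))
# blob of block top: dark
g=c['frame'].max(2);m=np.zeros_like(g);m[230:290,240:292]=(g[230:290,240:292]<45);ys,xs=np.nonzero(m);print(xs.min(),xs.max(),ys.min(),ys.max())
s=load('scene0');d=load('side0')
print(tri([s,d,c],[(348.4,290.0),(326,208),(582.5,250)]))
E
```

```text
[[ 380.1 -319.1    8. ]
 [ 414.8 -215.     8. ]
 [ 567.9 -266.2    8. ]
 [ 534.5 -374.1    8. ]] [ 474.3 -293.6    8. ] [109.8 161.5 113.  164. ]
71.55518064717165
-18.460973824091084
72.81199099341059
-19.579039749177596
247 283 235 283
(array([560.2,  -2.9,  46.4]), [0.7, 1.1, 0.5])
```

View pics/c.png

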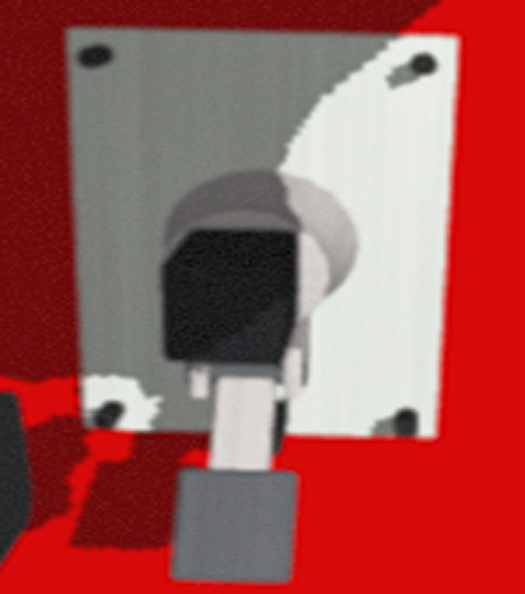

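Call:
move_arm(
  series=[
    [0,0,0.01,-1.8,-2.2,1,1],
    [0,0,0.02,-3.6,-4.3,3,1],
    [0,0,0.02,-3.6,-4.3,5,1],
    [0,0,0.02,-3.6,-4.3,7,1],
    [0,0,0.02,-3.6,-4.3,8,1],
  ],
)

```text
time_s: 2.28
eef_pos: [474.8, -299.3, 147.5]
ee_rot: [-0.001, 0.157, 0.988, -0.0]
force: [-0.5, 1.6, -1.2]
grip_width: 1.001
```

```bash
python3 - <<'E'
from h import *
s=load('scene0');d=load('side0')
print(tri([s,d],[(187,167),(457,355)]))
print(tri([s,d],[(160,194),(523,333)]))
c=snap('wrist','w2'); S=ctrl.sense();print(S['eef_pos'],S['ee_rot'])
E
```

```text
(array([ 405.77415559, -526.03214943,  103.70307433]), [1.0, 1.0])
(array([ 512.50995063, -551.3330994 ,  102.56725763]), [2.0, 2.0])
[ 474.57578325 -298.8032104   146.82662363] [-1.93370343e-03  1.56953350e-01  9.87604056e-01  3.67136927e-04]
```

View pics/w2.png

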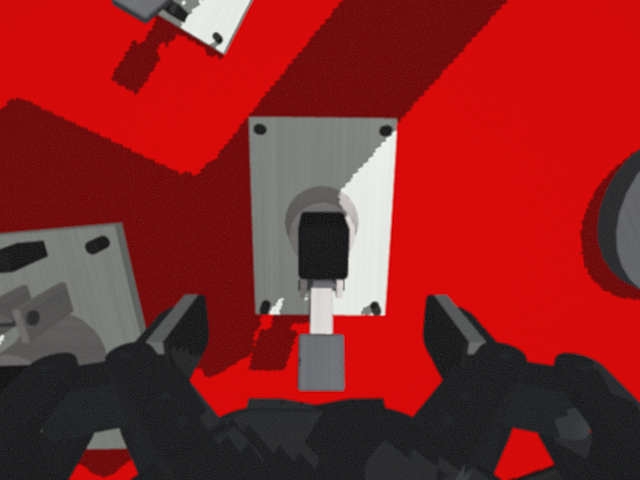

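The block top is at (324,245) between the fingers at (206) and (425), and the neighbouring holder is clear. Now triangulate the block across w1 and w2.

```bash
python3 - <<'E'
from h import *
np.set_printoptions(precision=1,suppress=True)
c=load('w2');f=c['frame'][:,:,::-1]
cv2.imwrite('pics/d.png',cv2.resize(f[190:400,270:390],None,fx=4,fy=2.8,interpolation=cv2.INTER_CUBIC))
P=plane(c,[(249,117),(397,118),(386,315),(255,315)],8);print(P,P.mean(0))
for a,b in((0,1),(1,2),(3,2),(0,3)): v=P[b]-P[a];print(np.degrees(np.arctan2(v[1],v[0])))
w1=load('w1')
# far edge of top (toward the lever), corners
print(plane(c,[(300,279),(347,279),(300,212),(349,212)],90))
print(plane(w1,[(246.9,281.5),(280.9,284)],90))
E
```

```text
[[ 380.5 -320.1    8. ]
 [ 415.2 -215.9    8. ]
 [ 567.7 -266.     8. ]
 [ 532.8 -372.4    8. ]] [ 474.1 -293.6    8. ]
71.563013945548
-18.19135528354682
71.87735580849478
-18.961861398577117
[[ 484.  -311.6   90. ]
 [ 492.6 -285.4   90. ]
 [ 446.2 -298.7   90. ]
 [ 454.7 -272.8   90. ]]
[[ 482.  -311.1   90. ]
 [ 492.3 -284.5   90. ]]
```

View pics/d.png

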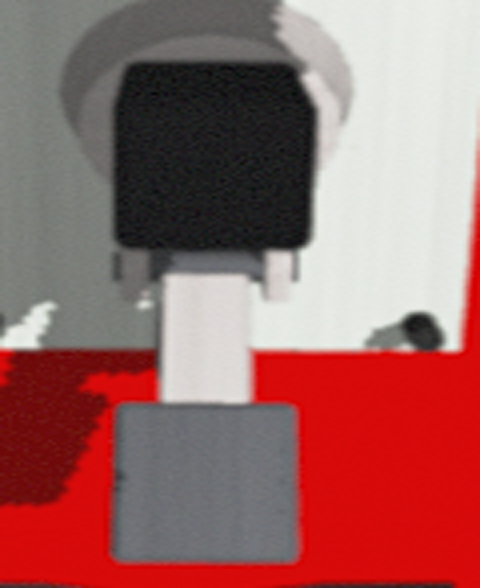

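Call:
move_arm(
  series=[
    [0,0,0,0.25,0.45,2,1],
    [0,0,0,0.25,0.45,4.5,1],
    [0,0,0,0.25,0.45,7,1],
    [0,0,0,0.25,0.45,8.5,1],
    [0,0,0,0.25,0.45,9,1],
  ],
)

```text
time_s: 2.75
eef_pos: [472.8, -292.9, 55.5]
ee_rot: [-0.003, 0.157, 0.988, 0.001]
force: [-0.2, -0.7, -0.2]
grip_width: 1.002
```

Call:
move_arm(
  series=[
    [0,0,0,0,0,0,1],
    [0,0,0,0,0,0,1],
  ],
)

```text
time_s: 2.92
eef_pos: [473.2, -293.1, 56.5]
ee_rot: [-0.003, 0.157, 0.988, 0.001]
force: [-0.2, -0.4, 0.6]
grip_width: 1.0
```

Call:
move_arm(
  series=[
    [0,0,0,0,0,0,0.5],
    [0,0,0,0,0,0,0.4],
    [0,0,0,0,0,0,0.3],
    [0,0,0,0,0,0,0.2],
    [0,0,0,0,0,0,0.1],
  ],
  grip_force=70,
)

```text
time_s: 3.33
eef_pos: [473.4, -293.5, 57.1]
ee_rot: [-0.002, 0.157, 0.988, 0.0]
force: [-1.3, 1.0, 0.3]
grip_width: 0.337
```

Call:
move_arm(
  series=[
    [0,0,0,0,0,0,0.1],
    [0,0,0,0,0,0,0.1],
    [0,0,0,0,0,0,0.1],
    [0,0,0,0,0,0,0.1],
    [0,0,0,0,0,0,0.1],
  ],
)

```text
time_s: 3.75
eef_pos: [473.3, -293.5, 57.1]
ee_rot: [-0.002, 0.157, 0.988, 0.0]
force: [-0.9, -0.3, 1.2]
grip_width: 0.341
```

Gripped at 0.34 (about 29 mm). Lifting.

Call:
move_arm(
  series=[
    [0,0,0,0,0,-1,0.1],
    [0,0,0,0,0,-3,0.1],
    [0,0,0,0,0,-5.5,0.1],
    [0,0,0,0,0,-8,0.1],
    [0,0,0,0,0,-10,0.1],
  ],
)

```text
time_s: 4.17
eef_pos: [473.6, -293.4, 158.8]
ee_rot: [-0.002, 0.157, 0.988, 0.0]
force: [0.8, -0.5, -5.3]
grip_width: 0.339
```

Call:
move_arm(
  series=[
    [0,0,0,0,0,-1,0.1],
    [0,0,0,0,0,-1.5,0.1],
    [0,0,0,0,0,-1.5,0.1],
  ],
)

```text
time_s: 4.42
eef_pos: [473.7, -293.4, 174.5]
ee_rot: [-0.002, 0.157, 0.988, 0.0]
force: [-0.3, -0.6, -6.2]
grip_width: 0.339
```

```bash
python3 - <<'E'
from h import *
c=snap('scene','s3'); d=snap('side','d3'); snap('wrist','w3')
S=ctrl.sense();print(S['eef_pos'],S['ee_rot'],S['force'],S['wrist_torque'],S['grip_width'])
cv2.imwrite('pics/d3b.png',cv2.resize(d['frame'][120:340,250:500,::-1],None,fx=3,fy=2.7))
E
```

```text
[ 473.14271818 -292.96875629  172.47496795] [-0.00331647  0.15665987  0.98764645  0.00108078] [ 0.56668834 -0.12304828 -6.41600103] [ 0.0593057   0.02574099 -0.0094889 ] 0.34298890031257395
```

View pics/d3b.png

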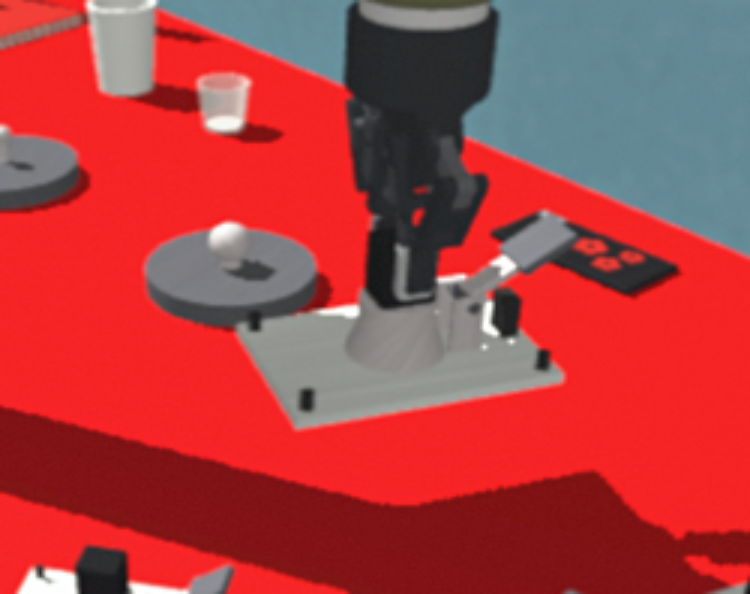

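View pics/w3.png

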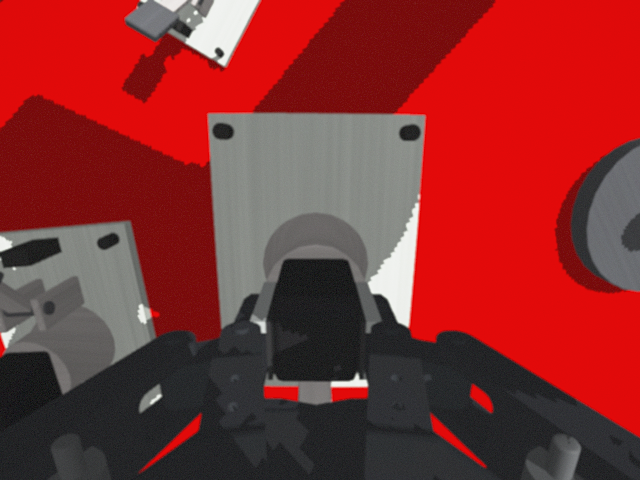

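The holder is lifted and hangs level in the side view, with near plate corners in the wrist view at (208,114) and (425,115). Now find where the socket axis sits relative to the TCP.

```bash
python3 - <<'E'
from h import *
from scipy.spatial.transform import Rotation as Ro
np.set_printoptions(precision=2,suppress=True)
c=load('w3');z=172.5-57+8
P=plane(c,[(208,113.5),(425,115)],z);v=P[1]-P[0];print(P,np.linalg.norm(v),np.degrees(np.arctan2(v[1],v[0])))
v/=np.linalg.norm(v);x=np.array([v[1],-v[0],0]);ax=P.mean(0)+80*x;print('axis',ax)
R=Ro.from_quat([-.00331647,.15665987,.98764645,.00108],scalar_first=True).as_matrix();print(R)
tcp=np.array([473.14,-292.97,172.47])
print('axis in tool',R.T@(ax-tcp)); t=np.array([560.2,-3,0])-ax;print(R.T@t)
E
```

```text
[[ 380.51 -319.56  123.5 ]
 [ 415.18 -215.49  123.5 ]] 109.69024695763042 71.57577485616484
axis [ 473.75 -292.81  123.5 ]
[[-0.95  0.31 -0.01]
 [ 0.31  0.95  0.  ]
 [ 0.01  0.   -1.  ]]
axis in tool [-0.87  0.29 48.97]
[  6.62 302.2  123.88]
```

Call:
move_arm(
  series=[
    [0,0,0,0,2,0,0.1],
    [0,0,0,0,5,0,0.1],
    [0,0,0,0.2,8.5,0,0.1],
    [0,0,0,0.2,12,0,0.1],
    [0,0,0,0.3,15.5,0,0.1],
  ],
)

```text
time_s: 4.98
eef_pos: [518.1, -143.0, 171.6]
ee_rot: [-0.004, 0.157, 0.988, 0.001]
force: [1.1, -1.0, -6.0]
grip_width: 0.342
```

Call:
move_arm(
  series=[
    [0,0,0,0,3,0,0.1],
    [0,0,0,0.1,6,0,0.1],
    [0,0,0,0.1,8,0,0.1],
    [0,0,0,0.1,9,0,0.1],
    [0,0,0,0.1,9,0,0.1],
  ],
)

```text
time_s: 5.4
eef_pos: [545.0, -55.3, 170.8]
ee_rot: [-0.005, 0.156, 0.988, 0.002]
force: [0.3, -0.5, -5.6]
grip_width: 0.34
```

```bash
python3 - <<'E'
from h import *
c=snap('scene','s4'); d=snap('side','d4'); snap('wrist','w4')
S=ctrl.sense();print(S['eef_pos'],S['ee_rot'],S['force'],S['wrist_torque'],S['grip_width'])
E
```

```text
[544.65193905 -58.0290166  171.19906388] [-0.0047911   0.15730821  0.98753711  0.00127558] [ 1.23880316 -0.35163103 -6.44665864] [ 0.00269704 -0.02146214  0.02139525] 0.33968066563731497
```

View pics/w4.png

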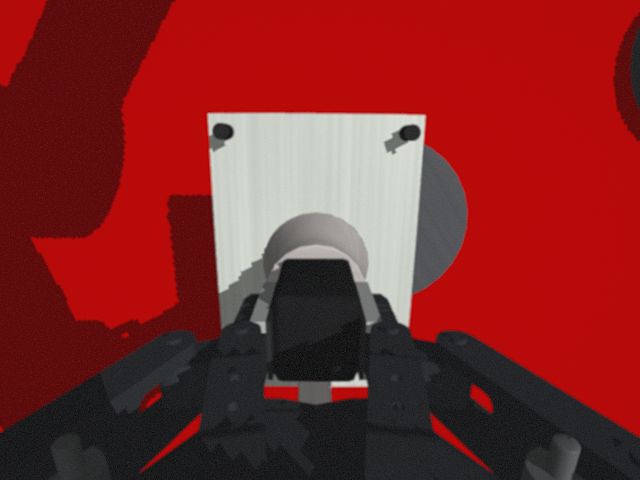

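View pics/d4.png

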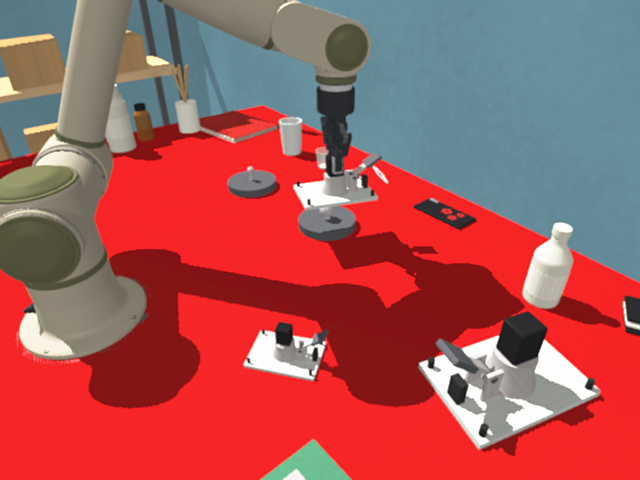

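```bash
cat >> h.py <<'E'
from scipy.spatial.transform import Rotation as Ro
def rel(target,q0=None):
    S=ctrl.sense();R=Ro.from_quat(S['ee_rot'],scalar_first=True).as_matrix();p=np.array(S['eef_pos'])
    a=np.arctan2(R[1,1],R[0,1]);y=np.array([np.cos(a),np.sin(a),0]);z=np.array([0,0,-1.]);T=np.c_[np.cross(y,z),y,z]
    print('t',S['time_s'],'pos',p.round(1),'yaw',round(np.degrees(a),1),'F',np.round(S['force'],1),'M',np.round(S['wrist_torque'],2),'w',round(S['grip_width'],3))
    print('turn',Ro.from_matrix(R.T@T).as_rotvec().round(4),'shift cm',(R.T@(np.array(target)-p)/10).round(2)); return R,p
E
python3 - <<'E'
from h import *
R,p=rel([0,0,0])
off=R@np.array([-.87,.29,0]); 
c=load('w4');P=plane(c,[(208,113.5),(425,115)],p[2]-49);v=P[1]-P[0];v/=np.linalg.norm(v);ax=P.mean(0)+80*np.array([v[1],-v[0],0]);print(ax,p+off)
rel([560.2-off[0],-3-off[1],p[2]])
d=load('d4')
E
```

```text
t 5.55 pos [544.7 -58.  171.2] yaw 71.9 F [ 1.2 -0.4 -6.4] M [ 0.   -0.02  0.02] w 0.34
turn [ 0.001  -0.0099  0.    ] shift cm [ 53.4  -11.42  17.64]
[545.09148193 -57.34585098 122.19906388] [545.56894649 -58.02366451 171.19077559]
t 5.55 pos [544.7 -58.  171.2] yaw 71.9 F [ 1.2 -0.4 -6.4] M [ 0.   -0.02  0.02] w 0.34
turn [ 0.001  -0.0099  0.    ] shift cm [0.32 5.68 0.01]
```

Call:
move_arm(
  series=[
    [0,-0.005,0,0.1,2,0,0.1],
    [0,-0.01,0,0.3,4,0,0.1],
    [0,-0.01,0,0.3,5.4,0,0.1],
    [0,-0.01,0,0.3,5.6,0,0.1],
    [0,-0.01,0,0.3,5.6,0,0.1],
  ],
)

```text
time_s: 5.97
eef_pos: [559.1, -4.4, 171.0]
ee_rot: [-0.0, 0.157, 0.988, 0.0]
force: [-0.2, -0.0, -6.5]
grip_width: 0.338
```

```bash
python3 - <<'E'
from h import *
c=snap('scene','s5'); d=snap('side','d5'); snap('wrist','w5')
R,p=rel([0,0,0]); off=R@np.array([-.87,.29,0]); rel([560.2-off[0],-3-off[1],p[2]])
cv2.imwrite('pics/d5b.png',cv2.resize(d['frame'][120:260,260:440,::-1],None,fx=4,fy=4))
cv2.imwrite('pics/s5b.png',cv2.resize(c['frame'][200:350,270:450,::-1],None,fx=4,fy=4))
E
```

```text
t 6.1167 pos [559.1  -5.1 171.2] yaw 71.8 F [-0.3  0.3 -6.3] M [-0.01 -0.01  0.03] w 0.341
turn [ 0.0006  0.     -0.    ] shift cm [ 53.28 -16.97  17.11]
t 6.1167 pos [559.1  -5.1 171.2] yaw 71.8 F [-0.3  0.3 -6.3] M [-0.01 -0.01  0.03] w 0.341
turn [ 0.0006  0.     -0.    ] shift cm [0.05 0.21 0.  ]
```

View pics/d5b.png

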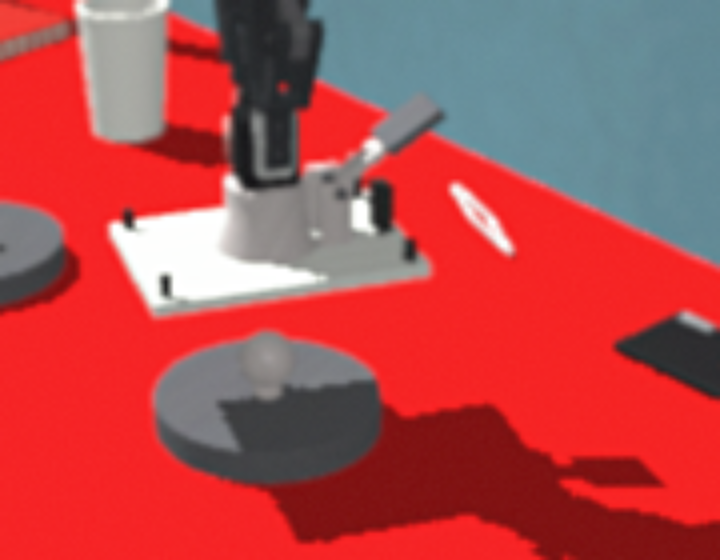

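View pics/s5b.png

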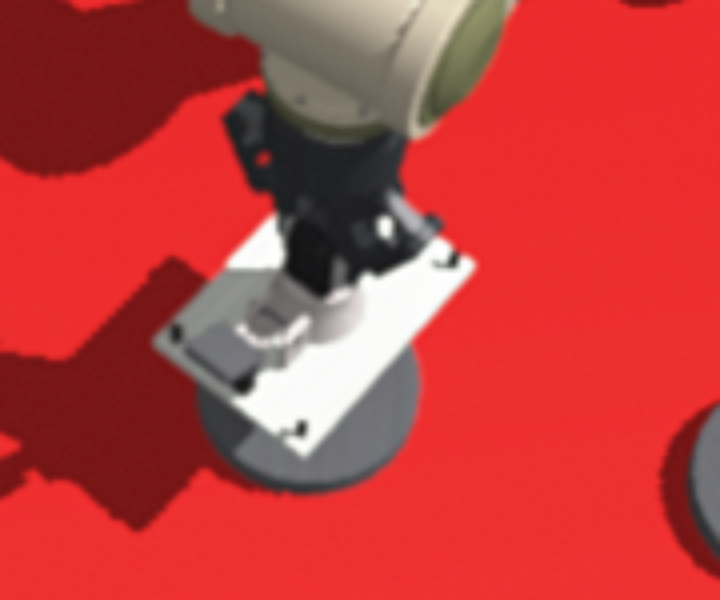

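The plate hangs level over the disc with the ball beneath it: side crop at (268,355), scene view plate over the disc. Lowering in stages.

Call:
move_arm(
  series=[
    [0,0,0,0,0.1,1,0.1],
    [0,0,0,0.1,0.2,2.5,0.1],
    [0,0,0,0.1,0.2,4,0.1],
    [0,0,0,0.1,0.2,5,0.1],
    [0,0,0,0.1,0.2,5,0.1],
  ],
)

```text
time_s: 6.53
eef_pos: [557.4, -3.1, 118.5]
ee_rot: [-0.002, 0.158, 0.987, 0.0]
force: [0.3, 0.0, -6.4]
grip_width: 0.343
```

```bash
python3 - <<'E'
from h import *
R,p=rel([0,0,0]); off=R@np.array([-.87,.29,0]); rel([560.2-off[0],-3-off[1],79])
c=snap('wrist','w6')
P=plane(c,[(208,113.5),(425,115)],p[2]-49);v=P[1]-P[0];v/=np.linalg.norm(v);ax=P.mean(0)+80*np.array([v[1],-v[0],0]);print(ax)
d=snap('side','d6');cv2.imwrite('pics/d6b.png',cv2.resize(d['frame'][150:260,260:400,::-1],None,fx=5,fy=5))
E
```

```text
t 6.5333 pos [557.4  -3.1 118.5] yaw 71.8 F [ 0.3  0.  -6.4] M [-0.01  0.08  0.05] w 0.343
turn [ 0.     -0.0047  0.    ] shift cm [ 52.99 -17.13  12.1 ]
t 6.5333 pos [557.4  -3.1 118.5] yaw 71.8 F [ 0.3  0.  -6.4] M [-0.01  0.08  0.05] w 0.343
turn [ 0.     -0.0047  0.    ] shift cm [-0.19  0.07  3.95]
[558.06056985  -3.01737337  69.54358968]
```

View pics/d6b.png

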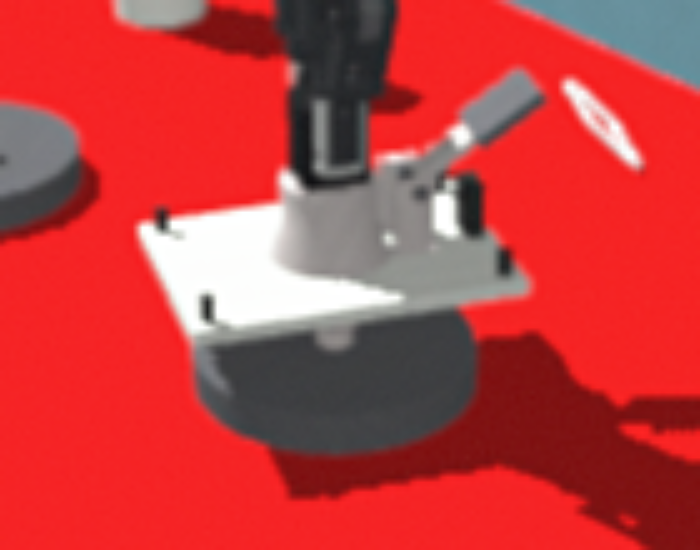

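The ball's lower half shows beneath the plate's near edge at crop (335,335), centred under the bell. Continuing slowly.

Call:
move_arm(
  series=[
    [0,-0.005,0,-0.2,0,0.3,0.1],
    [0,-0.005,0,-0.2,0,0.8,0.1],
    [0,-0.005,0,-0.2,0,1.3,0.1],
    [0,-0.005,0,-0.2,0,1.8,0.1],
    [0,-0.005,0,-0.2,0,2.2,0.1],
  ],
)

```text
time_s: 7.05
eef_pos: [560.5, -3.7, 98.5]
ee_rot: [0.002, 0.158, 0.987, -0.0]
force: [0.3, 0.4, -6.2]
grip_width: 0.34
```

```bash
python3 - <<'E'
from h import *
R,p=rel([0,0,0]); off=R@np.array([-.87,.29,0]); rel([560.2-off[0],-3-off[1],79])
E
```

```text
t 7.05 pos [560.5  -3.7  98.5] yaw 71.8 F [ 0.3  0.4 -6.2] M [-0.03  0.08 -0.03] w 0.34
turn [ 0.0005  0.0043 -0.    ] shift cm [ 53.41 -17.15   9.61]
t 7.05 pos [560.5  -3.7  98.5] yaw 71.8 F [ 0.3  0.4 -6.2] M [-0.03  0.08 -0.03] w 0.34
turn [ 0.0005  0.0043 -0.    ] shift cm [0.15 0.03 1.95]
```

Call:
move_arm(
  series=[
    [0,0.003,0,0.1,0,0.3,0.1],
    [0,0.003,0,0.1,0,0.6,0.1],
    [0,0.003,0,0.1,0,0.9,0.1],
    [0,0.003,0,0.1,0,1.2,0.1],
    [0,0.003,0,0.1,0,1.3,0.1],
  ],
)

```text
time_s: 7.47
eef_pos: [559.5, -3.4, 85.0]
ee_rot: [0.0, 0.158, 0.987, 0.0]
force: [0.0, -0.5, -6.6]
grip_width: 0.341
```

```bash
python3 - <<'E'
from h import *
R,p=rel([0,0,0]); off=R@np.array([-.87,.29,0]); rel([560.2-off[0],-3-off[1],79])
E
```

```text
t 7.4667 pos [559.5  -3.4  85. ] yaw 71.8 F [ 0.  -0.5 -6.6] M [ 0.01  0.03 -0.01] w 0.341
turn [ 0.0004  0.0008 -0.    ] shift cm [ 53.26 -17.15   8.45]
t 7.4667 pos [559.5  -3.4  85. ] yaw 71.8 F [ 0.  -0.5 -6.6] M [ 0.01  0.03 -0.01] w 0.341
turn [ 0.0004  0.0008 -0.    ] shift cm [0.03 0.03 0.6 ]
```

Call:
move_arm(
  series=[
    [0,0,0,0,0,0.15,0.1],
    [0,0,0,0,0,0.3,0.1],
    [0,0,0,0,0,0.4,0.1],
    [0,0,0,0,0,0.45,0.1],
  ],
)

```text
time_s: 7.8
eef_pos: [559.5, -3.4, 80.4]
ee_rot: [0.0, 0.158, 0.987, 0.0]
force: [0.6, 0.3, -6.0]
grip_width: 0.341
```

Call:
move_arm(
  series=[
    [0,0,0,0,0,0.05,0.1],
    [0,0,0,0,0,0.1,0.1],
    [0,0,0,0,0,0.15,0.1],
  ],
)

```text
time_s: 8.05
eef_pos: [559.8, -3.5, 79.3]
ee_rot: [0.001, 0.158, 0.987, 0.0]
force: [0.7, -0.9, -0.2]
grip_width: 0.341
```

Call:
move_arm(
  series=[
    [0,0,0,0,0,0.05,0.1],
    [0,0,0,0,0,0.05,0.1],
  ],
)

```text
time_s: 8.22
eef_pos: [559.8, -3.6, 79.2]
ee_rot: [0.001, 0.158, 0.987, 0.0]
force: [-1.2, -0.9, -0.4]
grip_width: 0.338
```

```bash
python3 - <<'E'
from h import *
rel([560,-3,79])
d=snap('side','d7');cv2.imwrite('pics/d7b.png',cv2.resize(d['frame'][150:260,260:400,::-1],None,fx=5,fy=5))
E
```

```text
t 8.2167 pos [559.8  -3.6  79.2] yaw 71.8 F [-1.2 -0.9 -0.4] M [0.21 0.52 0.09] w 0.338
turn [ 0.0005  0.0018 -0.    ] shift cm [0.   0.06 0.02]
```

View pics/d7b.png

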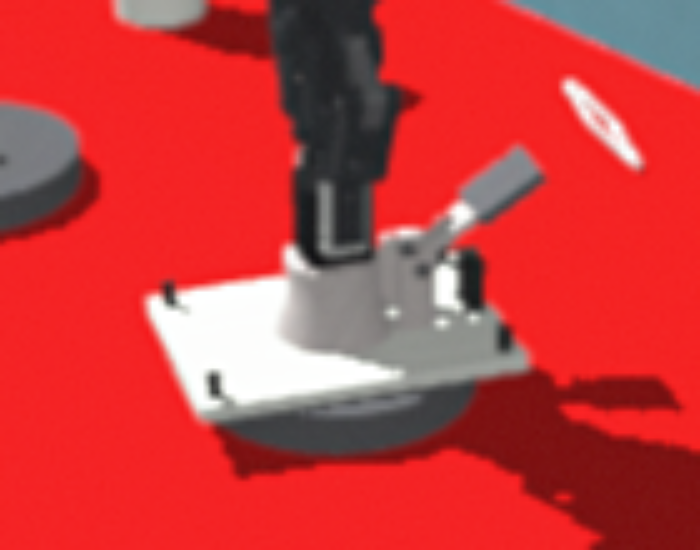

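Contact came at the expected height: wrist load dropped from 6 N to 0 at TCP z 79.3 (plate underside about 22). The side crop shows the plate on the disc. Releasing.

Call:
move_arm(
  series=[
    [0,0,0,0,0,0,0.45],
    [0,0,0,0,0,0,0.6],
    [0,0,0,0,0,0,0.8],
    [0,0,0,0,0,0,1],
    [0,0,0,0,0,0,1],
  ],
)

```text
time_s: 8.68
eef_pos: [560.0, -3.6, 79.3]
ee_rot: [0.001, 0.158, 0.987, 0.0]
force: [-0.6, 0.1, 0.2]
grip_width: 0.984
```

Call:
move_arm(
  series=[
    [0,0,0,0,0,0,1],
    [0,0,0,0,0,-1.5,1],
    [0,0,0,0,0,-4,1],
    [0,0,0,0,0,-7,1],
    [0,0,0,0,0,-10,1],
  ],
)

```text
time_s: 9.1
eef_pos: [559.4, -3.5, 180.4]
ee_rot: [0.001, 0.158, 0.987, 0.0]
force: [0.6, -1.3, -0.6]
grip_width: 1.0
```

```bash
python3 - <<'E'
from h import *
rel([560,-3,79])
c=snap('scene','s8');w=snap('wrist','w8')
d=snap('side','d8');cv2.imwrite('pics/d8b.png',cv2.resize(d['frame'][150:260,260:400,::-1],None,fx=5,fy=5))
cv2.imwrite('pics/s8b.png',cv2.resize(c['frame'][230:350,270:430,::-1],None,fx=5,fy=5))
E
```

```text
t 9.1 pos [559.4  -3.5 180.4] yaw 71.8 F [ 0.6 -1.3 -0.6] M [-0.02  0.03  0.  ] w 1.0
turn [ 0.0005  0.0015 -0.    ] shift cm [-0.02  0.06 10.14]
```

View pics/d8b.png

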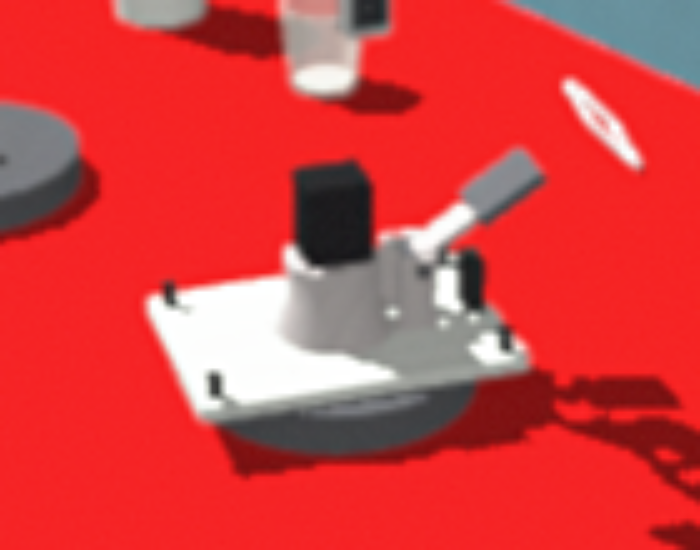

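View pics/w8.png

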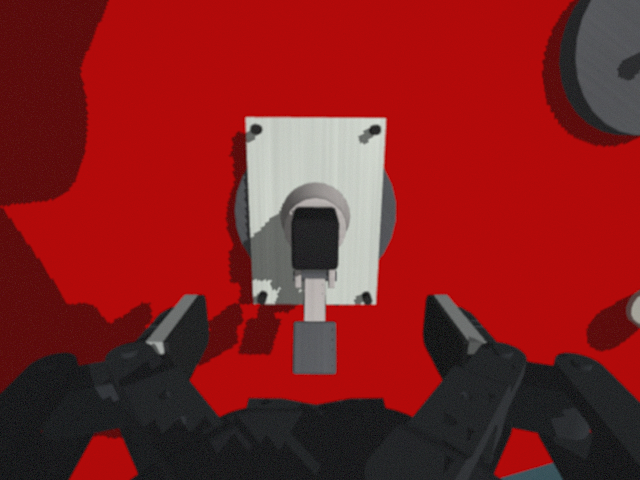

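View pics/s8b.png

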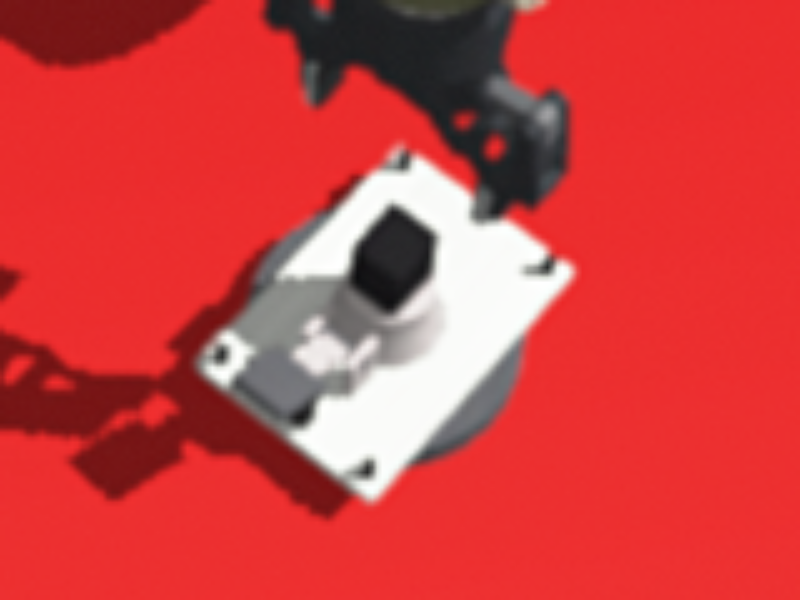

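The holder stands on its own on the stand, with the disc visible on both sides of the plate in the wrist view and the lever pad at (315,348). Check flatness and pad position by triangulation.

```bash
python3 - <<'E'
from h import *
np.set_printoptions(precision=1,suppress=True)
s=load('s8');d=load('d8');w=load('w8')
sc=lambda x,y:(270+x/5,230+y/5); dc=lambda x,y:(260+x/5,150+y/5)
print('A',tri([s,d,w],[sc(575,268),dc(147,298),(386,118)]))
print('B',tri([s,d,w],[sc(403,147),dc(202,411),(246,117)]))
print('C',tri([s,d,w],[sc(196,362),dc(531,360),(252,304)]))
print('D',tri([s,w],[sc(372,500),(377,304)]))
P=plane(w,[(246,117),(386,118),(377,304),(252,304)],30);print(P.mean(0));v=P[2]-P[1];print(np.degrees(np.arctan2(v[1],v[0])))
Pd=tri([d,w],[dc(505,187),(315,348)]);print('pad',Pd,tri([s,d,w],[sc(280,383),dc(505,187),(315,348)]))
x=np.array([np.cos(np.radians(-18.2)),np.sin(np.radians(-18.2)),0]);ax=np.array([559.6,-3.4,0]);print((Pd[0]-ax)@x)
rel([*(ax+86*x)[:2],120])
E
```

```text
A (array([501.7,  74.2,  27.9]), [0.7, 0.4, 0.9])
B (array([467.1, -30.4,  26.3]), [0.2, 0.3, 0.5])
C (array([619.1, -83.2,  26.2]), [0.4, 0.9, 1.1])
D (array([655.2,  23.7,  28.3]), [1.1, 1.1])
[560.6  -3.1  30. ]
-18.15834115881993
pad (array([643.3, -30.6,  88.7]), [0.4, 0.4]) (array([642.1, -31. ,  89.8]), [0.8, 0.8, 1.0])
87.97047378218528
t 9.25 pos [560.7  -3.7 181.4] yaw 71.8 F [-0.8 -0.5 -0.4] M [-0.  0.  0.] w 0.999
turn [ 0.  0. -0.] shift cm [-8.4 -0.   6.2]
```

All four corners are level at 26–28 mm, and the plate centre (560.6,-3.1) is on the ball axis. Pad measured at 88 mm along +x, z about 89. Shut the gripper and move over the pad.

Call:
move_arm(
  series=[
    [0,0,0,-2.5,0,0,0.7],
    [0,0,0,-5.5,0,0,0.4],
    [0,0,0,-8,0,1,0.1],
    [0,0,0,-8.9,0,2.5,0],
    [0,0,0,-8.9,0,4,0],
  ],
  grip_force=40,
)

```text
time_s: 9.67
eef_pos: [646.5, -32.3, 139.4]
ee_rot: [0.003, 0.158, 0.987, -0.0]
force: [-1.1, 0.5, -0.3]
grip_width: 0.3
```

Call:
move_arm(
  series=[
    [0,0,0,0,0,0,0],
    [0,0,0,0,0,0.5,0],
    [0,0,0,0,0,0.5,0],
  ],
)

```text
time_s: 9.92
eef_pos: [646.0, -32.2, 133.6]
ee_rot: [0.002, 0.158, 0.987, 0.0]
force: [0.2, -0.0, -0.2]
grip_width: 0.003
```

```bash
python3 - <<'E'
from h import *
x=np.array([np.cos(np.radians(-18.2)),np.sin(np.radians(-18.2)),0]);ax=np.array([560.2,-3.2,0])
R,p=rel([*(ax+90*x)[:2],100]);print((p-ax)@x)
d=snap('side','d9');cv2.imwrite('pics/d9b.png',cv2.resize(d['frame'][130:250,270:410,::-1],None,fx=5,fy=5))
E
```

```text
t 9.9167 pos [646.  -32.2 133.6] yaw 71.8 F [ 0.2 -0.  -0.2] M [ 0.01 -0.06 -0.02] w 0.003
turn [ 0.0007  0.0042 -0.    ] shift cm [0.08 0.07 3.36]
90.61148567317933
```

View pics/d9b.png

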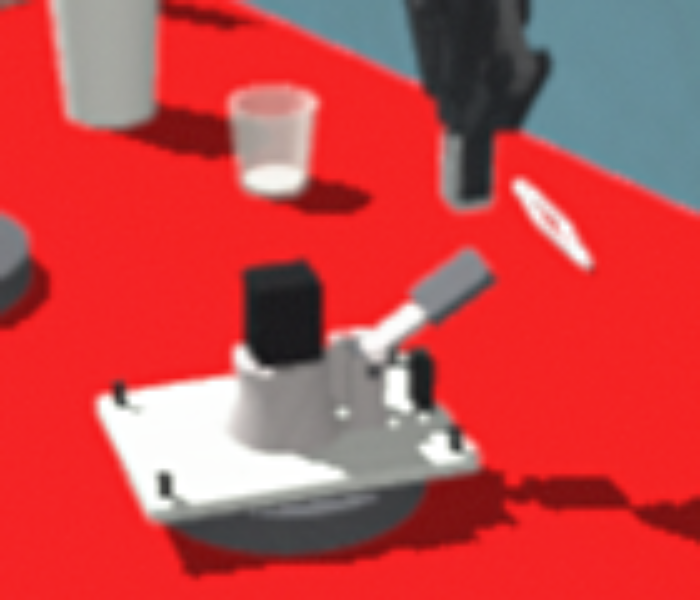

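The shut fingers are directly over the pad. Pressing down in small steps.

Call:
move_arm(
  series=[
    [0,0,0,0,0,0.8,0],
    [0,0,0,0,0,1.6,0],
    [0,0,0,0,0,2.4,0],
    [0,0,0,0,0,2.8,0],
  ],
)

```text
time_s: 10.3
eef_pos: [645.9, -32.1, 105.0]
ee_rot: [0.002, 0.158, 0.987, 0.0]
force: [-0.6, 0.3, 1.2]
grip_width: -0.0
```

Call:
move_arm(
  series=[
    [0,0,0,0,0,0.3,0],
    [0,0,0,0,0,0.6,0],
    [0,0,0,0,0,0.9,0],
    [0,0,0,0,0,1.2,0],
  ],
)

```text
time_s: 10.63
eef_pos: [646.2, -32.2, 93.1]
ee_rot: [0.002, 0.158, 0.987, -0.0]
force: [-0.4, -0.3, 2.2]
grip_width: -0.003
```

Call:
move_arm(
  series=[
    [0,0,0,0,0,0.3,0],
    [0,0,0,0,0,0.6,0],
    [0,0,0,0,0,0.9,0],
    [0,0,0,0,0,1.2,0],
  ],
)

```text
time_s: 10.97
eef_pos: [646.3, -32.2, 80.9]
ee_rot: [0.002, 0.158, 0.987, -0.0]
force: [0.8, -1.4, 1.6]
grip_width: 0.0
```

```bash
python3 - <<'E'
from h import *
x=np.array([np.cos(np.radians(-18.2)),np.sin(np.radians(-18.2)),0]);ax=np.array([560.2,-3.2,0])
R,p=rel([*(ax+92*x)[:2],67]);print((p-ax)@x)
d=snap('side','d10');cv2.imwrite('pics/d10b.png',cv2.resize(d['frame'][130:250,270:410,::-1],None,fx=5,fy=5))
E
```

```text
t 10.9667 pos [646.3 -32.2  80.9] yaw 71.8 F [ 0.8 -1.4  1.6] M [-0.05 -0.16 -0.01] w 0.0
turn [ 0.0008  0.0049 -0.    ] shift cm [-0.1   0.07  1.39]
90.9085324619528
```

View pics/d10b.png

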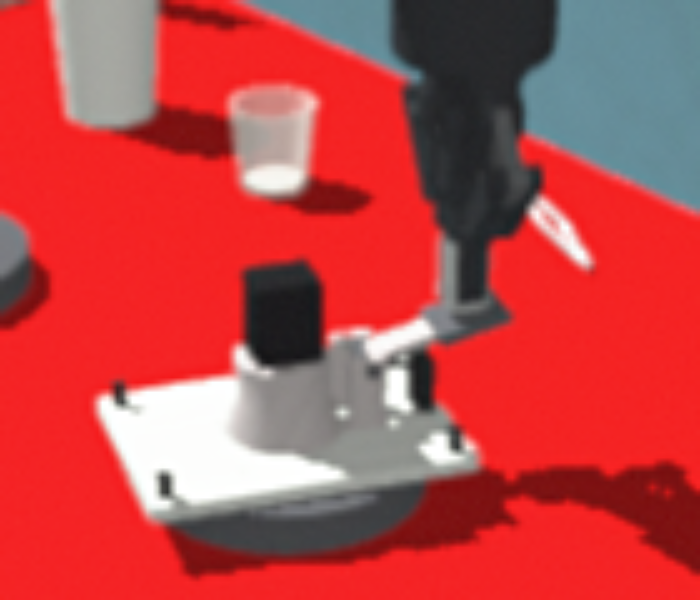

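The lever is turning down with the holder still and about 2 N of force. Continuing.

Call:
move_arm(
  series=[
    [0,0,0,0,0,0.3,0],
    [0,0,0,-0.1,0,0.6,0],
    [0,0,0,-0.1,0,0.9,0],
    [0,0,0,-0.1,0,1.1,0],
  ],
)

```text
time_s: 11.35
eef_pos: [647.1, -32.5, 68.7]
ee_rot: [0.002, 0.158, 0.987, 0.0]
force: [1.2, -0.5, 2.3]
grip_width: -0.002
```

Call:
move_arm(
  series=[
    [0,0,0,0,0,0.1,0],
    [0,0,0,0,0,0.2,0],
  ],
)

```text
time_s: 11.52
eef_pos: [647.2, -32.5, 66.8]
ee_rot: [0.002, 0.158, 0.987, 0.0]
force: [-1.1, -0.8, 8.3]
grip_width: -0.002
```

Call:
move_arm(
  series=[
    [0,0,0,0,0,0.1,0],
    [0,0,0,0,0,0.1,0],
  ],
)

```text
time_s: 11.68
eef_pos: [647.3, -32.6, 66.8]
ee_rot: [0.002, 0.158, 0.987, -0.0]
force: [-3.0, -0.0, 8.5]
grip_width: 0.0
```

The stop is reached at z 66.8 (expected 67): force rose to 8.5 N with no further travel. Retracting.

Call:
move_arm(
  series=[
    [0,0,0,0,0,0,0],
    [0,0,0,0,0,-0.8,0],
    [0,0,0,0,0,-3,0],
    [0,0,0,0,0,-6,0],
    [0,0,0,0,0,-9,0],
  ],
)

```text
time_s: 12.1
eef_pos: [646.3, -32.3, 157.6]
ee_rot: [0.001, 0.158, 0.987, 0.0]
force: [0.3, 0.2, 0.2]
grip_width: 0.002
```

Call:
move_arm(
  series=[
    [0,0,0,2,0,-3,0],
    [0,0,0,4,0,-5,0],
    [0,0,0,5,0,-6,0],
    [0,0,0,5,0,-6,0],
  ],
)

```text
time_s: 12.43
eef_pos: [598.2, -16.1, 220.8]
ee_rot: [0.003, 0.158, 0.987, -0.0]
force: [0.6, -0.1, 0.4]
grip_width: 0.0
```

```bash
python3 - <<'E'
from h import *
rel([560,-3,79])
c=snap('scene','s11');w=snap('wrist','w11')
d=snap('side','d11');cv2.imwrite('pics/d11b.png',cv2.resize(d['frame'][130:250,270:410,::-1],None,fx=5,fy=5))
E
```

```text
t 12.4333 pos [598.2 -16.1 220.8] yaw 71.8 F [ 0.6 -0.1  0.4] M [-0.07 -0.01 -0.03] w 0.0
turn [ 0.001   0.0065 -0.    ] shift cm [ 4.13  0.04 14.16]
```

View pics/d11b.png

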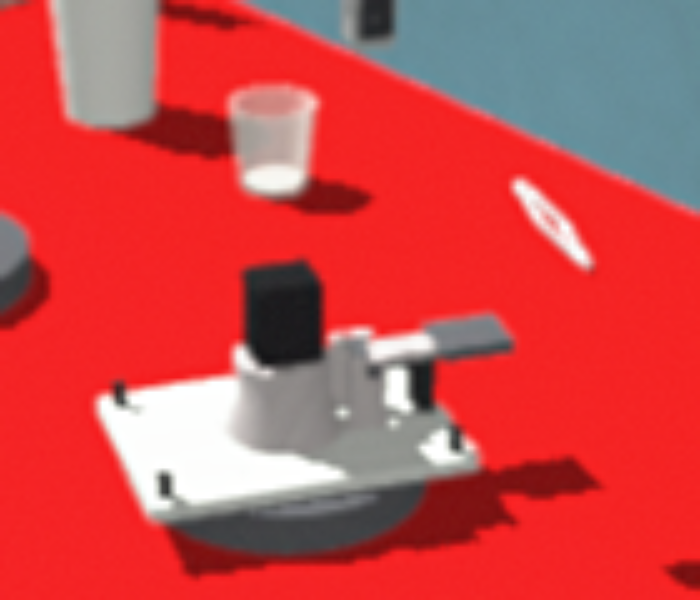

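View pics/w11.png

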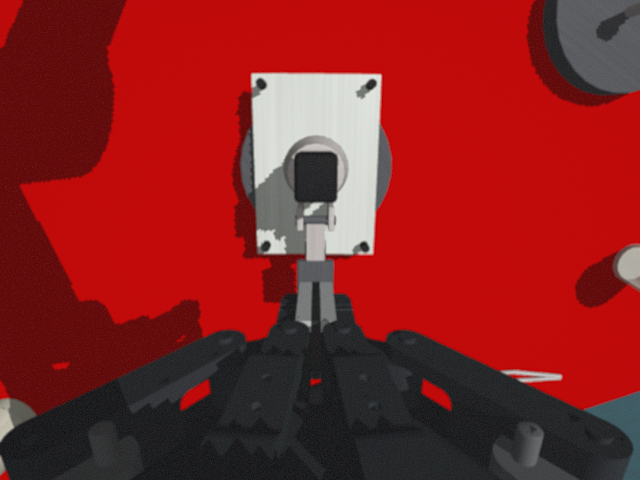

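The side view shows the lever level and parallel to the plate edge, with the pad at crop (470,337). The plate lies flat on the disc and the gripper is clear. Handing in.

```bash
python3 - <<'E'
from rig import job
print(job.finish_job())
E
```

```text
the job is handed in; nothing more can be done
None
```

The middle-sized holder is seated on the large-ball stand with its latch lever pressed fully down. I handed the job in at about 12.4 s with the gripper clear of everything.

- **Pick:** I identified the holder by its plate, which measured about 161 × 109 mm. The grip on the block closed at about 29 mm, and the holder was carried level.
- **Seating:** While lowering, the load came off (6 N to 0) at the height that puts the plate underside about 22 mm up, which is the top of the disc. After release all four plate corners triangulated to 26–28 mm. That is level, but 2–4 mm under the expected 30 mm; I put this down to picking the edges in the pictures. The plate centre was within about 1 mm of the ball axis.
- **Latch:** It moved with about 2 N, then stopped at tip height 66.8 mm (expected 67), where the force rose to 8.5 N, under the 15 N limit. In the final pictures the lever is level and the plate flat. I did not re-triangulate the pad or the plate after the press; those last checks were by eye.

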